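Swing the loaded work holder under the bench microscope

TASK

Lay the green driver module, heat sink up, flat inside the rim of the white tray on the swivel holder, its long side along the tray's long side, and let go of it. Then push the holder at its red corner so that it turns about its pin, and leave it with its red pointer at the green index line, which brings the module under the microscope. Do not knock the microscope, and leave the other things on the bench where they are.

Things in the scene. Friction and masses are not known exactly. Their poses are not given: they have to be found in the camera images.
- module_mid (a point): Centre of the loose driver module (60 g), half-way up (14.5 mm above its underside). Green board 60 (its x) by 40 (its y) by 5 mm, with a black finned heat sink 44 (x) by 18 (y) by 24 mm tall standing in its middle; 29 mm tall in all. Starts flat on the bench, right of the robot's middle, at any yaw. Grip the heat sink across its 18 mm width.
- pin (a point): Axis of the fixed pin the holder turns about, at its plate's top, 21 mm above the bench (pin and cap stand 17 mm higher). Axes turn with the holder: -x points from the pin to tray and pointer, z up. The aluminium plate is 100 mm wide (y, centred on the pin), reaches 22 mm behind the pin (+x) and 185 mm ahead (-x); underside 5 mm above the bench.
- tray (a point): Centre of the tray's white floor, on the plate's top face 21 mm above the bench, 140 mm from the pin. Inside the rim it is 74 (x) by 54 (y) mm; the rim is 5 mm wide and stands 6 mm above the floor. Axes as pin.
- pointer (a point): Tip of the red pointer at the holder's far end, 215 mm from the pin, on the top of the pointer, 18 mm above the bench.
- push_corner (a point): Point on the plate's side face (its +y side) at the red corner patch, half-way up (13 mm above the bench), 165 mm from the pin along the plate, 50 mm off its centre line. Pushed here horizontally towards the plate's -y, about 2 N turns the holder; friction in the pivot holds it wherever it is left.
- holder (a joint): Turn of the holder about its pin, rad, growing anticlockwise seen from above; it starts near 0, with the holder pointing roughly towards the robot and well clear of the microscope, and must grow by 1.25 to 1.95 rad to reach the green index line. Nothing stops it at the line.
- mark (a point): Where the pointer's tip belongs: just in front of the green line on the fixed black index block (50 by 30 by 18 mm tall), at the same height and distance from the pin as the pointer's tip. The line is 8 mm wide, as is the pointer.
- lens (a point): Middle of the underside of the fixed microscope head, 135 mm above the bench, straight above where the tray's centre must come. Head 110 mm across, 260 mm high. Its 80 mm wide boom, underside 170 mm up, runs straight over the pin to a post 210 mm beyond. An upright gripper has no room at the holder's edge there: lean the tool back, out from under the head.

How it is judged:
By the outcome, as a careful person would: the job done as asked, in the order asked, and still so for the second after the job is handed in, with the robot touching nothing.
It also fails if it takes over 61 s, if anything falls off the work surface, if the arm or the gripper's body presses on something with over 40 N, if the wrist force passes 120 N, or if a joint passes its speed limit or range.

ROBOT

A 7-joint arm with a two-finger parallel gripper is mounted at the origin on the work surface. World frame = base frame: x ahead of the robot, y to its left, z up, the work surface at z = 0. Lengths are in mm, angles in rad, forces in N, time in s.
With the tool pointing down it reaches from about 425 to 925 mm from the base axis. Payload 6.8 kg.
Tool frame: the origin (TCP) lies between the finger pads; the fingertips stand ctrl.tips_ahead ahead of it and the grasp point (between the pads) lies 3 mm ahead of it (ctrl.tips_ahead is the distance from the TCP to the fingertips, in mm); z points along the fingers, y is the line along which they close (so a half turn about z gives the same grasp; the last joint's range is limited). The gripper opens to 88 mm and grips with 3 to 60 N. Pads are 20 mm wide; open, the fingers measure 115 mm over their backs; the gripper's body (75 mm by 178 mm) begins 61 mm behind the grasp point.
Start: joints at [1.177, 0.477, 0.022, 1.555, -0.011, 1.109, -0.083], TCP at [190.308, -647.634, 244.664] pointing down, gripper open.
Joint ranges: [-2.96, 2.96], [-0.34, 2.1], [-1.41, 1.46], [0.24, 2.44], [-1.37, 4.51], [0.17, 1.92], [-2.96, 2.96]. Speed limits (rad/s): [2.39, 2.39, 3.14, 3.14, 3.14, 3.14, 3.14].

INTERFACE

Orientations are given as [roll, pitch, yaw] about the fixed x, y, z axes, in that order (R = Rz(yaw) Ry(pitch) Rx(roll)).
In Python, from cell import ctrl gives the robot as it stands.
- The arm moves only by the tool drive_tool, never from a script. Its argument "motion" is a list that holds one entry, the list of rows, each a list of 7 numbers: the shift along the tool's x, y, z in units of 25 mm (1.0 is 25 mm), then the turn, a rotation vector about the tool's x, y, z in units of 6 degrees (1.0 is 6 degrees), then the opening, from 0 (shut) to 1 (fully open). In form: [[[dx, dy, dz, wx, wy, wz, fingers], ...]]. A call has 1 to 12 rows; each row shifts and turns the commanded pose from where the row before left it, along the tool's axes as they then stand; what a row does not reach is not made up. A row lasts 1/12 s, in which the tool goes at most 41.7 mm and 7.16 degrees, less where a joint would pass 70% of its speed; a pose out of reach is approached as far as the arm can. A call is refused whole if a number of a shift passes 1 or a number of a turn 1, either way. A call with a gripper value outside its range is refused whole. The fingers move at their own pace and stop on an object; "force" is the grip in N (left out, the last holds). Time passes only in rows, so rows that do not move let the fingers close. It gives the time, the measured TCP pose, the force, the opening and the grip force at its end, in the units of the state.
- ctrl.get_state(): the state, without advancing time (a new reading comes with each control period).
- ctrl.grab_frame(name): name is "scene" or "top"; returns the picture (420x560x3 uint8, blue, green, red); there is no depth.
- ctrl.calibration(name): a dict with "fx", "fy", "cx", "cy" (pixels), "k1" (the pictures are not rectified: a ray, as slopes to the right and down, at radius r is drawn at 1 + k1 r^2 times it, then the intrinsics apply), "pose" (4x4, takes a point from camera to world coordinates). Camera axes: x right, y down, z forward; pixel columns grow to the right and rows downward; lengths in mm; the calibration is good to about 2 mm. A picture is of the moment at which its call begins. calibration takes no time and is no camera call.
- ctrl.hand_in(): hands the job in; it is judged then, once.
Trained networks look in the newest picture that a camera, given by its name, has taken for a name from the list of things; names that differ only in an ending like _2 or _b are one class to them, and where a whole thing is asked for, a point or a joint stands for the part that bears it (a point fixed in the world has none). Each returns a list of dicts, best first, with "confidence" (0 to 1); they miss things now and then, are a little off and sometimes report something else, mostly with a low value. They report only what shows in the picture. A call takes as long as a camera call.
- ctrl.spot_in(camera, target): "bbox" ([centre column, centre row, width, height] in pixels, round what is visible of it).
The state is a dict: "time_s": time; "joint_pos": joint angles; "joint_vel": joint speeds; "tau": joint torques, N m; "ee_pos": TCP position; "eef_rot": TCP orientation; "wrist_force": force on the tool from outside, world axes, zero at the start; "moment": the same for the moment, N m; "grip_width": finger opening in mm; "gripper_force": force on a finger pad.
Only numpy, scipy, OpenCV 4.12 (cv2) and the standard library are available. Lean on these libraries where they do the work, as an engineer would, in place of code of your own. Each camera call takes 0.05 s, during which the arm holds its last target. There are 200 camera calls.

## Working session

There is one attempt and no reset: what is moved stays moved. The work goes in short steps, Python scripts to look and compute and a tool call to move; the robot and the scene stay as the last step left them, time stands still between calls to the robot, and variables do not carry over. Pictures are saved under pics/ and viewed, at most 14 in all, crops included, and the job is handed in when it is done.

Besides the shell and the picture viewer there is one more tool, called after ">>>" as a command line: name --argument value ..., lists and objects as JSON in quotes. drive_tool: Moves the arm, as the interface text tells. Its arguments: {"type":"object","properties":{"motion":{"type":"array"},"force":{"type":"number"}},"required":["motion"]}

```bash
mkdir -p pics; ls; python3 - <<'E'
from cell import ctrl
import cv2
s=ctrl.get_state();print(s, ctrl.tips_ahead)
for n in("scene","top"):
    im=ctrl.grab_frame(n);cv2.imwrite(f"pics/{n}0.png",im)
    c=ctrl.calibration(n);print(n,c)
    for t in("module_mid","pin","tray","pointer","push_corner","mark","lens"):
        print(t,[(d['bbox'],d['confidence']) for d in ctrl.spot_in(n,t)[:2]])
E
```

```text
pics
{'time_s': 0.0, 'joint_pos': array([ 1.17690769,  0.47777057,  0.0223536 ,  1.55642435, -0.01148274,
        1.10930596, -0.08307907]), 'joint_vel': array([-0.00017596,  0.00057243, -0.00015099, -0.00014357, -0.0002153 ,
        0.00164808, -0.00179488]), 'tau': array([-7.68658566e-06, -5.82853246e+01,  1.53485399e+00, -2.72612929e+01,
       -5.42550848e-02,  1.70212460e-02,  1.48406180e-04]), 'ee_pos': array([ 190.11165877, -647.09714753,  243.71321683]), 'eef_rot': array([-3.13981939e+00,  1.52831884e-04,  2.85826969e-01]), 'wrist_force': array([0.44678873, 0.23234115, 0.55120935]), 'moment': array([-0.00482809,  0.01576535,  0.01422619]), 'gripper_force': 0.0, 'grip_width': 88.19569246879271} 22.0
scene {'fx': 396.298826738464, 'fy': 396.298826738464, 'cx': 271.8989337518377, 'cy': 205.17173554234955, 'k1': -0.015889358954685268, 'pose': array([[-9.19582033e-01,  3.35566654e-01, -2.04362191e-01,
         7.80709023e+02],
       [ 3.92890329e-01,  7.82119047e-01, -4.83659990e-01,
         3.86744939e+02],
       [-2.46460234e-03, -5.25056965e-01, -8.51063517e-01,
         8.3
[... 523 characters left out ...]
874866736887, 'cy': 202.04145942939223, 'k1': -0.05337234098610999, 'pose': array([[-1.54305101e-02, -9.93787527e-01,  1.10219100e-01,
         5.24008929e+02],
       [-9.99519588e-01,  1.23676233e-02, -2.84189159e-02,
        -1.70576230e+01],
       [ 2.68792159e-02, -1.10604668e-01, -9.93500939e-01,
         8.18211318e+02],
       [ 0.00000000e+00,  0.00000000e+00,  0.00000000e+00,
         1.00000000e+00]])}
module_mid []
pin [([202.5, 228.8, 49.0, 104.6], 0.61)]
tray [([202.1, 229.9, 55.0, 103.9], 0.96)]
pointer [([202.7, 230.1, 49.7, 107.1], 0.84)]
push_corner [([201.3, 228.3, 57.7, 100.4], 0.76)]
mark [([159.9, 148.3, 319.8, 190.9], 0.56)]
lens [([159.2, 147.8, 318.3, 190.7], 0.55)]
```

View pics/top0.png

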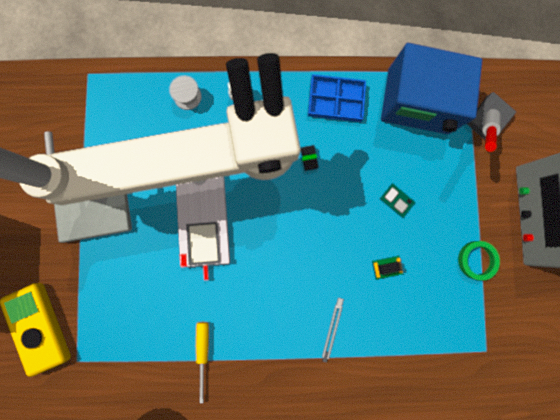

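View pics/scene0.png

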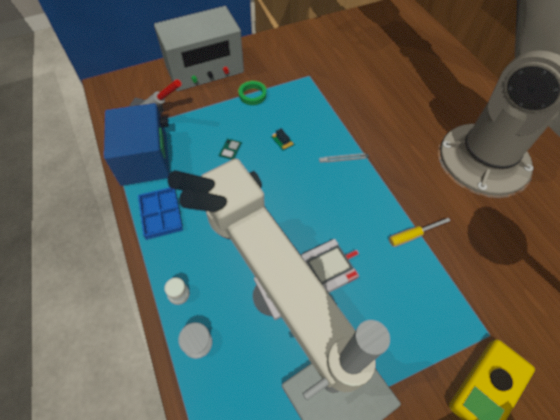

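The top view shows the module near (388,268), the pointer at (206,272), the tray around (204,243), and the index block at (310,158). The board at (397,201) is a decoy. The microscope runs from its post on the left to a head at about (265,140). Next I'll measure these points.

```bash
cat > h.py <<'E'
import numpy as np, cv2
from cell import ctrl
def dist(c): return np.array([[c['fx'],0,c['cx']],[0,c['fy'],c['cy']],[0,0,1]]),np.array([c['k1'],0,0,0.])
def p2w(n,uv,z):
    c=ctrl.calibration(n);K,d=dist(c)
    q=cv2.undistortPoints(np.float64(uv).reshape(-1,1,2),K,d)[:,0]
    r=np.c_[q,np.ones(len(q))]@c['pose'][:3,:3].T;t=c['pose'][:3,3]
    return t+r*((z-t[2])/r[:,2])[:,None]
def w2p(n,P):
    c=ctrl.calibration(n);K,d=dist(c);M=np.linalg.inv(c['pose'])
    return cv2.projectPoints(np.float64(P).reshape(-1,1,3),cv2.Rodrigues(M[:3,:3])[0],M[:3,3],K,d)[0][:,0]
E
python3 - <<'E'
from h import *
t=cv2.imread("pics/top0.png");s=cv2.imread("pics/scene0.png")
def crop(im,u,v,w,h,k): return cv2.resize(im[v:v+h,u:u+w],None,fx=k,fy=k,interpolation=cv2.INTER_CUBIC)
a=crop(t,165,170,80,120,5);b=crop(t,360,235,66,60,6);c=crop(t,290,135,66,40,6)
out=np.zeros((600,800,3),np.uint8);out[:600,:400]=a;out[:360,400:796]=b;out[360:600,400:796]=c
cv2.imwrite("pics/crop1.png",out)
a=crop(s,250,220,130,100,6)
cv2.imwrite("pics/crop2.png",a)
print(p2w("top",[[388,268],[206,278],[310,158],[183,260]],18.),p2w("scene",[[283,139]],15))
E
```

```text
[[ 471.94548879 -266.4672308    18.        ]
 [ 458.44932314  109.80559163   18.        ]
 [ 706.08377137 -109.24489393   18.        ]
 [ 495.57097586  157.04205343   18.        ]] [[ 471.63214764 -264.8051346    15.        ]]
```

View pics/crop1.png

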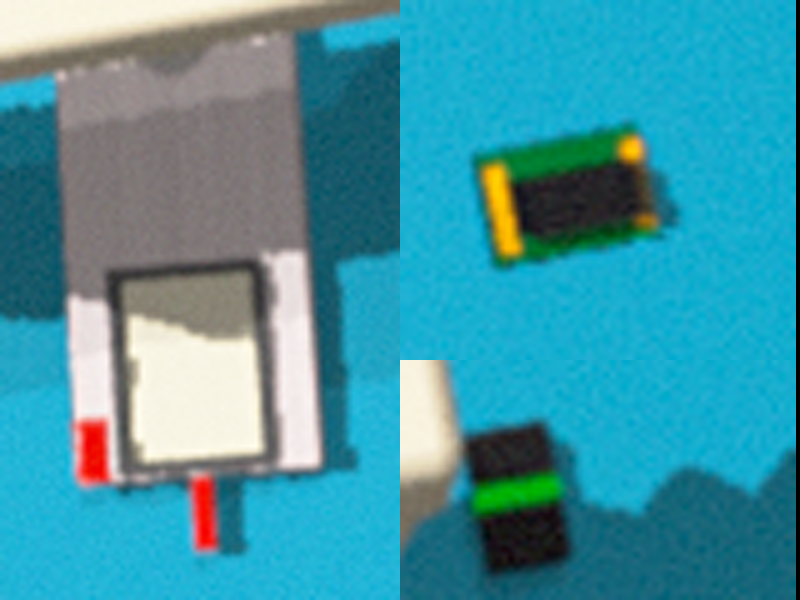

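View pics/crop2.png

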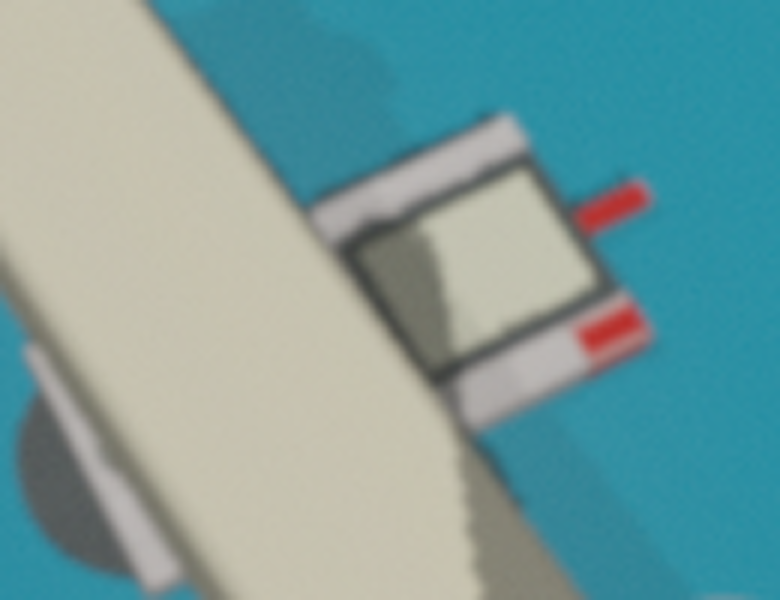

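```bash
python3 - <<'E'
from h import *
from scipy.optimize import least_squares
def px(o,org,k,pts): return [( (u-o[0]+.5)/k-.5+org[0], (v-o[1]+.5)/k-.5+org[1]) for u,v in pts]
A=lambda p:p2w("top",px((0,0),(165,170),5,p[0]),p[1])
L=lambda p:A((p,21))[:,:2]
fl=A(([(123,283),(258,274),(270,457),(133,468)],21.))[:,:2]
edL=L([(58,75),(76,420)]);edR=L([(293,35),(321,460)])
tip=A(([(206,551)],18.))[:,:2]
B=lambda p,z:p2w("top",px((400,0),(360,235),6,p),z)[:,:2]
C=lambda p,z:p2w("top",px((400,360),(290,135),6,p),z)[:,:2]
line=C([(472,498),(562,489)],18.)
print("line",line,"len",np.linalg.norm(line[1]-line[0]))
def res(q):
    x,y,a=q;R=np.array([[np.cos(a),-np.sin(a)],[np.sin(a),np.cos(a)]])
    l=lambda P:(P-[x,y])@R
    m=l(fl);
    want=np.array([[-103,27],[-103,-27],[-177,-27],[-177,27]])
    return np.r_[(m-want).ravel(),(l(tip)-[-215,0]).ravel(),l(edL)[:,1]-50,l(edR)[:,1]+50]
r=least_squares(res,[670,90,0.]);print(r.x,np.round(r.fun,1))
x,y,a=r.x
for e in line: d=e-[x,y];print("line r",np.hypot(*d),"needed turn",np.arctan2(-d[1],-d[0])-a)
u=np.array([np.cos(a),np.sin(a)]);n=np.array([-u[1],u[0]])
print("tray",r.x[:2]-140*u,"corner",r.x[:2]-165*u+50*n)
bc=B([(473,157),(635,122),(660,232),(497,267)],5.);hs=B([(514,182),(636,160),(645,207),(522,237)],29.)
for P in(bc,hs):
    e=(P[1]+P[2]-P[0]-P[3])/2;f=(P[1]+P[0]-P[2]-P[3])/2
    print("mod",P.mean(0),np.linalg.norm(e),np.linalg.norm(f),"yaw",np.arctan2(e[1],e[0]), np.arctan2(-f[0],f[1]))
E
```

```text
line [[ 707.13705872  -91.33755809]
 [ 710.13000686 -123.40574946]] len 32.20755557627424
[6.68408255e+02 1.23462736e+02 6.42828031e-02] [ 0.8  0.4  0.2 -1.3 -0.9 -1.4 -1.   0.6  1.   0.5 -0.3 -0.2  0.9  0.9]
line r 218.26380006511036 needed turn 1.684898433507287
line r 250.36923434510132 needed turn 1.6739354604287326
tray [528.6974148  114.46934003] corner [500.53712351 162.76010513]
mod [ 473.26222141 -269.18239989] 59.71407799334417 39.22246324051527 yaw -1.386841242205832 -1.3870481059263366
mod [ 473.95670978 -266.19206661] 43.68890863161304 17.47104586812041 yaw -1.3900792889158147 -1.4429069985817295
```

The measurements fit the given sizes:

| Item | Position or angle |
|---|---|
| Pin | (668, 123) |
| Holder yaw | 0.064 rad |
| Tray | (529, 114) |
| Module | (474, -268), long axis at 1.753 rad |
| Turn needed | about 1.68 rad |

Now I'll move above the module.

>>> drive_tool --motion '[[[0.95,-0.71,0.2,0,0,0,1],[0.95,-0.71,0.2,0,0,0,1],[0.95,-0.71,0.2,0,0,0,1],[0.95,-0.71,0.2,0,0,0,1],[0.95,-0.71,0.2,0,0,0,1],[0.95,-0.71,0.2,0,0,0,1],[0.95,-0.71,0.2,0,0,0,1],[0.95,-0.71,0.2,0,0,0,1],[0.95,-0.71,0.2,0,0,0,1],[0.95,-0.71,0.2,0,0,0,1],[0.95,-0.71,0.2,0,0,0,1],[0.95,-0.71,0.2,0,0,0,1]]]'

```text
time_s: 1.8
ee_pos: [404.4, -361.8, 184.7]
eef_rot: [3.141, -0.0, 0.286]
wrist_force: [0.5, -1.2, -0.4]
grip_width: 87.8
gripper_force: 0.0
```

>>> drive_tool --motion '[[[0.95,-0.71,0.2,0,0,0,0.6],[0.95,-0.71,0.2,0,0,0,0.6],[0.95,-0.71,0.2,0,0,0,0.6],[0.95,-0.71,0.2,0,0,0,0.6],[0,0,0.2,0,0,-1,0.6],[0,0,0.2,0,0,-1,0.6],[0,0,0.2,0,0,-1,0.6],[0,0,0.2,0,0,-1,0.6],[0,0,0.2,0,0,-1,0.6],[0,0,0.2,0,0,-1,0.6],[0,0,0,0,0,-1,0.6],[0,0,0,0,0,-1,0.6]]]'

```text
time_s: 2.8
ee_pos: [474.7, -268.0, 134.4]
eef_rot: [-3.141, 0.0, 1.129]
wrist_force: [0.2, -0.5, 0.3]
grip_width: 52.7
gripper_force: 0.0
```

>>> drive_tool --motion '[[[0,0,0,0,0,-1,0.5],[0,0,0,0,0,-1,0.5],[0,0,0,0,0,-1,0.5],[0,0,0,0,0,-1,0.5],[0,0,0,0,0,-1,0.5],[0,0,0,0,0,-1,0.5],[0,0,0,0,0,0,0.5],[0,0,0,0,0,0,0.5],[0,0,0,0,0,0,0.5]]]'

```text
time_s: 3.55
ee_pos: [474.9, -268.2, 134.7]
eef_rot: [3.141, 0.0, 1.749]
wrist_force: [0.2, -0.6, 0.7]
grip_width: 43.9
gripper_force: 0.0
```

>>> drive_tool --motion '[[[0,0,0.8,0,0,0,0.5],[0,0,0.8,0,0,0,0.5],[0,0,0.8,0,0,0,0.5],[0,0,0.7,0,0,0,0.5],[0,0,0.55,0,0,0,0.5],[0,0,0.4,0,0,0,0.5],[0,0,0.1,0,0,0,0.5],[0,0,0,0,0,0,0.5],[0,0,0,0,0,0,0.3],[0,0,0,0,0,0,0.1],[0,0,0,0,0,0,0.0],[0,0,0,0,0,0,0.0]]]' --force 15

```text
time_s: 4.55
ee_pos: [475.1, -268.3, 31.6]
eef_rot: [3.141, 0.001, 1.752]
wrist_force: [-0.5, -0.4, -0.2]
grip_width: 20.9
gripper_force: 0.3
```

>>> drive_tool --motion '[[[0,0,0,0,0,0,0],[0,0,0,0,0,0,0],[0,0,0,0,0,0,0],[0,0,0,0,0,0,0]]]' --force 15

```text
time_s: 4.88
ee_pos: [475.0, -268.3, 31.5]
eef_rot: [3.141, 0.001, 1.752]
wrist_force: [-1.9, -0.2, 5.7]
grip_width: 17.8
gripper_force: 15.0
```

>>> drive_tool --motion '[[[0,0,-0.5,0,0,0,0],[0,0,-0.9,0,0,0,0],[0,0,-0.9,0,0,0,0],[0,0,-0.9,0,0,1,0],[0,0,-0.8,0,0,1,0],[0,0,0,0,0,1,0],[0,0,0,0,0,1,0],[0,0,0,0,0,1,0],[0,0,0,0,0,1,0],[0,0,0,0,0,1,0],[0,0,0,0,0,1,0],[0,0,0,0,0,1,0]]]'

```text
time_s: 5.88
ee_pos: [474.9, -267.8, 131.6]
eef_rot: [3.141, -0.001, 0.804]
wrist_force: [1.1, -1.5, -0.8]
grip_width: 17.7
gripper_force: 15.0
```

>>> drive_tool --motion '[[[0,0,0,0,0,1,0],[0,0,0,0,0,1,0],[0,0,0,0,0,1,0],[0,0,0,0,0,1,0],[0,0,0,0,0,1,0],[0,0,0,0,0,1,0],[0,0,0,0,0,1,0],[0,0,0,0,0,0.1,0],[0.195,-0.5,0,0,0,0,0],[0.195,-0.95,0,0,0,0,0],[0.195,-0.95,0,0,0,0,0],[0.195,-0.95,0,0,0,0,0]]]'

```text
time_s: 6.88
ee_pos: [488.8, -182.2, 131.3]
eef_rot: [-3.141, -0.0, 0.068]
wrist_force: [0.6, -0.2, -1.1]
grip_width: 17.8
gripper_force: 15.0
```

>>> drive_tool --motion '[[[0.195,-0.95,0,0,0,0,0],[0.195,-0.95,0,0,0,0,0],[0.195,-0.95,0,0,0,0,0],[0.195,-0.95,0,0,0,0,0],[0.195,-0.95,0,0,0,0,0],[0.195,-0.95,0,0,0,0,0],[0.195,-0.95,0,0,0,0,0],[0.195,-0.95,0,0,0,0,0],[0.195,-0.95,0,0,0,0,0],[0.195,-0.95,0,0,0,0,0],[0.195,-0.95,0,0,0,0,0],[0.195,-0.9,0,0,0,0,0]]]'

```text
time_s: 7.88
ee_pos: [528.4, 105.4, 131.4]
eef_rot: [-3.141, -0.0, 0.07]
wrist_force: [1.4, 0.5, -0.1]
grip_width: 17.5
gripper_force: 15.0
```

>>> drive_tool --motion '[[[0,-0.5,0,0,0,0,0],[0,0,0.5,0,0,0,0],[0,0,0.5,0,0,0,0],[0,0,0,0,0,0,0],[0,0,0,0,0,0,0]]]'

```text
time_s: 8.3
ee_pos: [527.0, 115.6, 105.7]
eef_rot: [3.141, 0.002, 0.067]
wrist_force: [-0.1, -0.2, -0.5]
grip_width: 17.8
gripper_force: 15.0
```

```bash
python3 - <<'E'
from h import *
print(ctrl.get_state())
o=[]
for n,(u,v,w,h) in(("top",(150,170,100,140)),("scene",(240,200,140,140))):
    im=ctrl.grab_frame(n);o.append(cv2.resize(im[v:v+h,u:u+w],(400,560),interpolation=2))
cv2.imwrite("pics/p1.png",np.hstack(o))
E
```

```text
{'time_s': 8.3, 'joint_pos': array([-0.18686085,  0.44315428, -0.18030653,  1.98657462,  0.11649148,
        0.72320424, -1.94186159]), 'joint_vel': array([ 0.00369003, -0.01572088,  0.00017887, -0.01770256, -0.0026316 ,
        0.00259948, -0.00621847]), 'tau': array([-3.34156193e-01, -4.84036911e+01, -1.13362581e+00, -1.98491246e+01,
        2.52480945e-02, -1.22214896e-01,  7.65508958e-04]), 'ee_pos': array([527.00674185, 115.61617647, 105.69984562]), 'eef_rot': array([3.14110485e+00, 1.59161391e-03, 6.66423153e-02]), 'wrist_force': array([-0.13995907, -0.22495745, -0.48530646]), 'moment': array([-0.03296116, -0.02363309,  0.02990685]), 'gripper_force': 14.999888688325882, 'grip_width': 17.788029281522366}
```

View pics/p1.png

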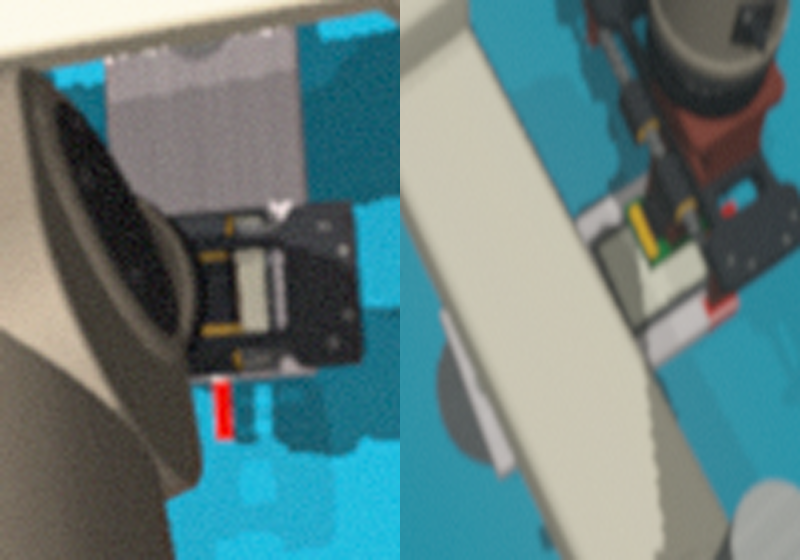

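The module is held over the tray and aligned: in the top view its ends show at about (212,255) and (220,330), inside the rim. I'll lower it now.

>>> drive_tool --motion '[[[0.04,0.04,0.4,0,0,0,0],[0,0,0.5,0,0,0,0],[0,0,0.5,0,0,0,0],[0,0,0.4,0,0,0,0],[0,0,0.2,0,0,0,0],[0,0,0.1,0,0,0,0],[0,0,0,0,0,0,0],[0,0,0,0,0,0,0]]]'

```text
time_s: 9.07
ee_pos: [529.0, 115.5, 53.7]
eef_rot: [-3.141, -0.001, 0.066]
wrist_force: [-0.1, -0.0, -0.7]
grip_width: 17.9
gripper_force: 15.0
```

>>> drive_tool --motion '[[[0,0.03,0.04,0,0,0,0],[0,0,0,0,0,0,0],[0,0,0,0,0,0,0.3],[0,0,0,0,0,0,0.3],[0,0,0,0,0,0,0.3],[0,0,0,0,0,0,0.3],[0,0,0,0,0,0,0.3],[0,0,-0.3,0,0,0,0.3],[0,0,-0.8,0,0,0,0.3],[0,0,-1,0,0,0,0.3],[0,0,-1,0,0,0,0.3],[0,0,-1,0,0,0,0.3]]]'

```text
time_s: 10.07
ee_pos: [528.6, 114.6, 156.5]
eef_rot: [-3.142, 0.0, 0.066]
wrist_force: [-0.3, 0.5, 0.4]
grip_width: 26.2
gripper_force: 0.0
```

The module is released. Next, shut the fingers and go beside the red corner, with the tool upright and yawed to 0.17.

>>> drive_tool --motion '[[[0,0,0,0,0,-1,0],[-0.12,-0.84,0,0,0,0,0],[-0.12,-0.84,0,0,0,0,0],[-0.12,-0.83,0,0,0,0,0],[-0.1,-0.83,0,0,0,0,0],[0,0,0.6,0,0,0,0],[0,0,0.9,0,0,0,0],[0,0,0.9,0,0,0,0],[0,0,0.9,0,0,0,0],[0,0,0.9,0,0,0,0],[0,0,0.5,0,0,0,0],[0,0,0.3,0,0,0,0]]]'

```text
time_s: 11.07
ee_pos: [502.6, 194.6, 28.7]
eef_rot: [3.141, 0.002, 0.171]
wrist_force: [0.0, -0.3, -0.2]
grip_width: 0.6
gripper_force: 0.0
```

```bash
cat > plan.py <<'E'
from h import *
from scipy.spatial.transform import Rotation as Ro
pin=np.array([668.4,123.5]);psi=.171
def pose(a,th,off=0):
    d=a-np.pi/2-psi
    hh=off+(10*np.cos(th)*abs(np.cos(d))+13.5*abs(np.sin(d)))
    c,s=np.cos(a),np.sin(a)
    xy=pin+np.array([[c,-s],[s,c]])@[-165,50+hh]
    f=np.array([np.cos(psi),np.sin(psi),0]);tip=np.r_[xy,3+10*np.sin(th)]
    if th<.2: tip[2]=max(tip[2],8)
    R=Ro.from_euler('xyz',[np.pi,0,psi])*Ro.from_rotvec([0,th,0])
    return tip-22*R.as_matrix()[:,2],R
def rows(start,wps):
    p0,R0=start;o=[]
    for p,R in wps:
        o.append(np.r_[R0.inv().apply(p-p0)/25,(R0.inv()*R).as_rotvec()/np.radians(6)]);p0,R0=p,R
    return np.round(o,2)
E
python3 - <<'E'
from plan import *
s=ctrl.get_state();print(s['ee_pos'],s['eef_rot'],s['grip_width'],s['joint_pos'].round(2))
im=ctrl.grab_frame("top")
cv2.imwrite("pics/p2.png",np.hstack([cv2.resize(im[170:290,150:250],(500,600),interpolation=2)]))
for a in np.arange(.065,1.8,.2): p,R=pose(a,0);print(round(a,2),p.round(1))
E
```

```text
[502.55548135 194.613587    28.72151202] [3.14099747e+00 1.95003773e-03 1.70713701e-01] 0.5695209443519305 [-0.33  0.57 -0.2   2.02  0.19  0.57 -2.06]
0.06 [499.6 177.1  30. ]
0.26 [492.3 142.4  30. ]
0.46 [491.4 108.3  30. ]
0.66 [497.4  74.1  30. ]
0.86 [510.6  41.2  30. ]
1.06 [530.5  11.3  30. ]
1.27 [556.7 -14.3  30. ]
1.46 [588.  -33.9  30. ]
1.66 [623.2 -46.5  30. ]
```

View pics/p2.png

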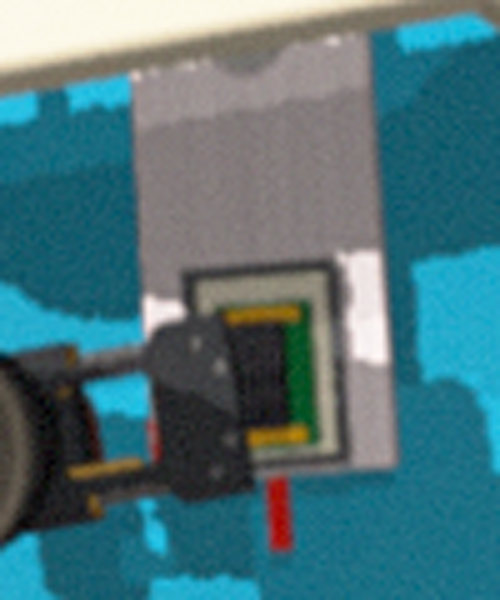

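The top view shows the module lying squarely inside the rim at (268,375), with the gripper beside the red corner. Now I'll plan the push rows.

```bash
python3 - <<'E'
from plan import *
s=ctrl.get_state();st=(s['ee_pos'],Ro.from_euler('xyz',[np.pi,0,psi]))
w=[pose(.065,0,8),pose(.065,0,1)]+[pose(a,0) for a in np.arange(.10,.92,.05)]
w+=[pose(a,t*np.radians(5.8)) for t,a in zip(range(1,7),np.arange(.95,1.5,.05))]
for i,r in enumerate(rows(st,w)):print(i,r.tolist(),w[i][0].round(1))
E
```

```text
0 [-0.2, 0.35, -0.07, 0.0, 0.0, -0.0] [499.  185.1  30. ]
1 [-0.03, 0.28, 0.0, 0.0, 0.0, 0.0] [499.5 178.1  30. ]
2 [-0.12, 0.27, 0.0, 0.0, 0.0, 0.0] [497.8 170.9  30. ]
3 [-0.14, 0.34, 0.0, 0.0, 0.0, 0.0] [495.7 161.8  30. ]
4 [-0.13, 0.33, 0.0, 0.0, 0.0, 0.0] [494.  153.2  30. ]
5 [-0.11, 0.32, 0.0, 0.0, 0.0, 0.0] [492.6 144.9  30. ]
6 [-0.1, 0.32, 0.0, 0.0, 0.0, 0.0] [491.7 136.5  30. ]
7 [-0.08, 0.33, 0.0, 0.0, 0.0, 0.0] [491.1 128.   30. ]
8 [-0.06, 0.34, 0.0, 0.0, 0.0, 0.0] [491.  119.5  30. ]
9 [-0.05, 0.34, 0.0, 0.0, 0.0, 0.0] [491.2 110.9  30. ]
10 [-0.03, 0.34, 0.0, 0.0, 0.0, 0.0] [492.  102.3  30. ]
11 [-0.01, 0.35, 0.0, 0.0, 0.0, 0.0] [493.1  93.7  30. ]
12 [0.0, 0.35, 0.0, 0.0, 0.0, 0.0] [494.7  85.2  30. ]
13 [0.02, 0.35, 0.0, 0.0, 0.0, 0.0] [496.7  76.7  30. ]
14 [0.04, 0.35, 0.0, 0.0, 0.0, 0.0] [499.2  68.2  30. ]
15 [0.06, 0.35, 0.0, 0.0, 0.0, 0.0] [502.2  59.9  30. ]
16 [0.08, 0.35, 0.0, 0.0, 0.0, 0.0] [505.5  51.7  30. ]
17 [0.1, 0.34, 0.0, 0.0, 0.0, 0.0] [509.3  43.6  30. ]
18 [0.11, 0.34, 0.0, 0.0, 0.0, 0.0] [513.6  35.7  30. ]
19 [0.04, 0.34, 0.0, 0.0, 0.97, 0.0] [516.1  27.6  29.9]
20 [0.05, 0.33, 0.14, 0.0, 0.97, 0.0] [519.1  19.7  26.6]
21 [0.09, 0.33, 0.0, 0.0, 0.97, -0.0] [522.6  12.1  27. ]
22 [0.11, 0.32, 0.03, 0.0, 0.97, 0.0] [526.7   4.7  27.2]
23 [0.12, 0.31, 0.06, -0.0, 0.97, 0.0] [531.4  -2.5  27.1]
24 [0.13, 0.3, 0.09, 0.0, 0.97, -0.0] [536.6  -9.2  26.8]
```

>>> drive_tool --motion '[[[-0.2,0.35,-0.07,0,0,0,0],[-0.03,0.28,0,0,0,0,0],[-0.12,0.27,0,0,0,0,0],[-0.14,0.34,0,0,0,0,0],[-0.13,0.33,0,0,0,0,0],[-0.11,0.32,0,0,0,0,0],[-0.1,0.32,0,0,0,0,0],[-0.08,0.33,0,0,0,0,0],[-0.06,0.34,0,0,0,0,0],[-0.05,0.34,0,0,0,0,0],[-0.03,0.34,0,0,0,0,0],[-0.01,0.35,0,0,0,0,0]]]'

```text
time_s: 12.12
ee_pos: [493.6, 93.3, 31.5]
eef_rot: [-3.142, 0.0, 0.171]
wrist_force: [1.3, 0.7, 0.4]
grip_width: 0.5
gripper_force: 0.8
```

>>> drive_tool --motion '[[[0,0.35,0,0,0,0,0],[0.02,0.35,0,0,0,0,0],[0.04,0.35,0,0,0,0,0],[0.06,0.35,0,0,0,0,0],[0.08,0.35,0,0,0,0,0],[0.1,0.34,0,0,0,0,0],[0.11,0.34,0,0,0,0,0],[0,0,0,0,0,0,0],[0,0,0,0,0,0,0]]]'

```text
time_s: 12.87
ee_pos: [514.4, 34.9, 31.6]
eef_rot: [3.141, 0.0, 0.169]
wrist_force: [0.1, 1.6, -0.6]
grip_width: 0.7
gripper_force: 0.0
```

```bash
python3 - <<'E'
from plan import *
s=ctrl.get_state();print(s['ee_pos'],s['eef_rot'],s['joint_pos'].round(2),pose(.9,0)[0])
im=ctrl.grab_frame("top")
cv2.imwrite("pics/p3.png",cv2.resize(im[130:280,150:330],(720,600),interpolation=2))
E
```

```text
[514.3763931   34.92553221  31.57282137] [3.14103675e+00 2.04507410e-04 1.68979308e-01] [-0.03  0.54 -0.2   2.07  0.2   0.55 -1.77] [513.56287738  35.73115116  30.        ]
```

View pics/p3.png

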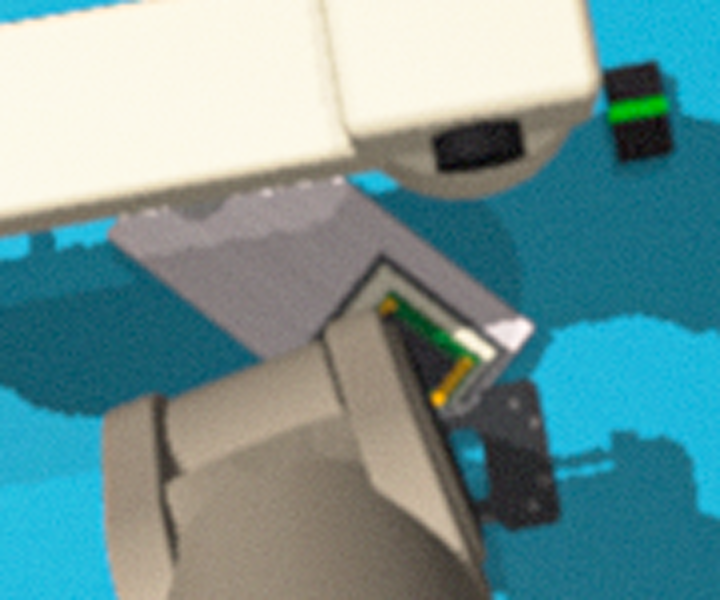

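```bash
python3 - <<'E'
from plan import *
px=np.array([(348,180),(533,325)])
P=p2w("top",(px+.5)/4-.5+[150,130],21.)[:,:2];d=P[1]-P[0];a=np.arctan2(-d[1],-d[0]);print("a",a)
c,s_=np.cos(a),np.sin(a);print(((P-pin)@np.array([[c,-s_],[s_,c]])))
s=ctrl.get_state();st=(s['ee_pos'],Ro.from_euler('xyz',[np.pi,0,.17]))
w=[pose(a,0) for a in np.arange(.95,1.31,.05)]
w+=[pose(a,t*np.radians(5.8)) for t,a in zip(range(1,7),np.arange(1.32,1.5,.02))]
for i,r in enumerate(rows(st,w)):print(i,r.tolist(),w[i][0].round(1))
E
```

```text
a 0.8901676018260417
[[ -58.29419696  -50.96294893]
 [-181.39680285  -50.96294893]]
0 [0.11, 0.32, 0.06, 0.0, 0.0, -0.01] [518.2  28.   30. ]
1 [0.15, 0.33, 0.0, 0.0, 0.0, 0.0] [523.3  20.6  30. ]
2 [0.17, 0.32, 0.0, 0.0, 0.0, 0.0] [528.8  13.4  30. ]
3 [0.18, 0.31, 0.0, 0.0, 0.0, 0.0] [534.7   6.4  30. ]
4 [0.2, 0.3, 0.0, 0.0, 0.0, 0.0] [ 5.409e+02 -2.000e-01  3.000e+01]
5 [0.22, 0.29, 0.0, 0.0, 0.0, 0.0] [547.5  -6.5  30. ]
6 [0.23, 0.28, 0.0, 0.0, 0.0, 0.0] [554.5 -12.5  30. ]
7 [0.25, 0.27, 0.0, 0.0, 0.0, 0.0] [561.8 -18.1  30. ]
8 [0.02, 0.11, 0.0, 0.0, 0.97, 0.0] [562.7 -20.7  29.9]
9 [0.01, 0.11, 0.13, 0.0, 0.97, 0.0] [563.7 -23.2  26.6]
10 [0.03, 0.1, -0.01, 0.0, 0.97, -0.0] [564.9 -25.6  27. ]
11 [0.04, 0.1, 0.01, 0.0, 0.97, 0.0] [566.3 -28.   27.2]
12 [0.04, 0.1, 0.02, -0.0, 0.97, 0.0] [568.  -30.2  27.1]
13 [0.05, 0.1, 0.04, 0.0, 0.97, -0.0] [569.9 -32.4  26.8]
```

Angle measured 0.89 against 0.90 predicted, so the model holds. Continuing.

>>> drive_tool --motion '[[[0.11,0.32,0.03,0,0,0,0],[0.15,0.33,0,0,0,0,0],[0.17,0.32,0,0,0,0,0],[0.18,0.31,0,0,0,0,0],[0.2,0.3,0,0,0,0,0],[0.22,0.29,0,0,0,0,0],[0.23,0.28,0,0,0,0,0],[0.25,0.27,0,0,0,0,0],[0.02,0.11,0.02,0,0.97,0,0],[0.01,0.11,0.05,0,0.97,0,0],[0.03,0.1,0.03,0,0.97,0,0]]]'

```text
time_s: 13.83
ee_pos: [564.5, -27.4, 28.3]
eef_rot: [3.134, -0.273, 0.169]
wrist_force: [-0.6, -1.0, -1.5]
grip_width: 0.1
gripper_force: 0.8
```

>>> drive_tool --motion '[[[0.04,0.1,0.01,0,0.97,0,0],[0.04,0.1,0.02,0,0.97,0,0],[0.05,0.1,0.04,0,0.97,0,0],[0,0,0,0,0,0,0],[0,0,0,0,0,0,0]]]'

```text
time_s: 14.25
ee_pos: [562.4, -38.9, 24.0]
eef_rot: [3.104, -0.314, 0.172]
wrist_force: [-2.2, 2.6, 7.7]
grip_width: 0.7
gripper_force: 4.4
```

```bash
python3 - <<'E'
from plan import *
s=ctrl.get_state();print(s['joint_pos'].round(2))
R=Ro.from_euler('xyz',s['eef_rot']);print(s['ee_pos'],"lean",np.degrees(np.arccos(-R.as_matrix()[2,2])),"z ax",R.as_matrix()[:,2])
print(pose(1.42,np.radians(34.8))[0])
w=[pose(a,np.radians(34.8)) for a in [1.46,1.5,1.54,1.58,1.61,1.64,1.67,1.7,1.72,1.744]]
for i,r in enumerate(rows((s['ee_pos'],R),w)):print(i,r.tolist(),w[i][0].round(1))
o=[]
for n,(u,v,w,h) in(("top",(170,110,150,150)),("scene",(200,170,150,150))):
    im=ctrl.grab_frame(n);o.append(cv2.resize(im[v:v+h,u:u+w],(400,400),interpolation=2))
cv2.imwrite("pics/p4.png",np.hstack(o))
E
```

```text
[ 0.25  0.55 -0.35  2.18  0.97  0.21 -2.36]
[562.42887128 -38.91961568  24.02685616] lean 18.08877300863327 z ax [ 0.31007722  0.0160082  -0.95057659]
[569.8848427  -32.44117735  26.77241828]
0 [0.58, -0.03, 0.07, 0.35, 2.81, 0.06] [576.5 -35.8  26.8]
1 [0.2, 0.17, 0.14, 0.0, 0.0, 0.0] [583.3 -38.9  26.8]
2 [0.21, 0.16, 0.14, 0.0, 0.0, 0.0] [590.2 -41.7  26.8]
3 [0.21, 0.15, 0.15, 0.0, 0.0, 0.0] [597.3 -44.2  26.8]
4 [0.16, 0.1, 0.11, 0.0, 0.0, 0.0] [602.6 -45.9  26.8]
5 [0.17, 0.1, 0.12, 0.0, 0.0, 0.0] [608.  -47.4  26.8]
6 [0.17, 0.09, 0.12, 0.0, 0.0, 0.0] [613.5 -48.7  26.8]
7 [0.17, 0.08, 0.12, 0.0, 0.0, 0.0] [619.  -49.8  26.8]
8 [0.12, 0.05, 0.08, 0.0, 0.0, 0.0] [622.7 -50.5  26.8]
9 [0.14, 0.06, 0.1, 0.0, 0.0, 0.0] [627.1 -51.2  26.8]
```

View pics/p4.png

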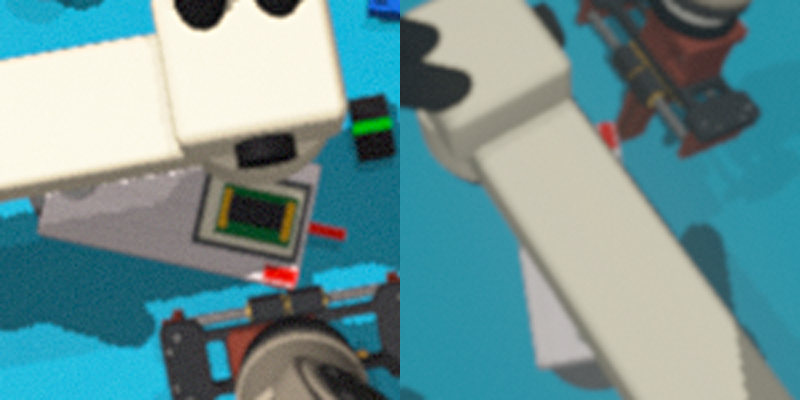

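Joint 6 stopped the lean at 18° and the tip just touched the bench (7.7 N). The top view shows the pointer tip at crop (345,236) and the module still in the tray. I'll lift a little, then lean further as the reach grows.

>>> drive_tool --motion '[[[0.0,0,-0.24,0,0,0,0],[0,0,0,0,0,0,0],[0,0,0,0,0,0,0]]]'

```text
time_s: 14.6
ee_pos: [559.0, -40.0, 28.8]
eef_rot: [3.103, -0.31, 0.17]
wrist_force: [-0.2, 0.0, -0.5]
grip_width: 0.7
gripper_force: 0.0
```

```bash
python3 - <<'E'
from plan import *
k=400/150
P=p2w("top",[[(345+.5)/k-.5+170,(236+.5)/k-.5+110]],18.)[0,:2];d=P-pin;print("a",np.arctan2(-d[1],-d[0]),np.hypot(*d))
s=ctrl.get_state();print(s['joint_pos'].round(2),s['wrist_force'])
R=Ro.from_euler('xyz',s['eef_rot']);print(s['ee_pos'],s['eef_rot'])
th=np.arccos(-R.as_matrix()[2,2])
w=[pose(a,l) for a,l in zip([1.42,1.45,1.48,1.51,1.53,1.55],th+np.radians([0,2,4,6,8,10]))]
for i,r in enumerate(rows((s['ee_pos'],R),w)):print(i,r.tolist(),w[i][0].round(1))
E
```

```text
a 1.3433925701784917 213.06216166888993
[ 0.27  0.54 -0.37  2.18  0.95  0.22 -2.34] [-0.23525376  0.02272426 -0.54173982]
[559.00604561 -40.01269609  28.83227384] [ 3.10332885 -0.31009188  0.17037718]
0 [0.61, -0.25, 0.26, 0.37, 0.02, -0.01] [574.4 -31.3  27. ]
1 [0.15, 0.14, 0.04, 0.0, 0.33, 0.0] [578.7 -34.   27.1]
2 [0.15, 0.13, 0.05, 0.0, 0.33, 0.0] [583.2 -36.6  27.1]
3 [0.15, 0.13, 0.06, 0.0, 0.33, -0.0] [587.7 -38.9  27.2]
4 [0.1, 0.08, 0.04, 0.0, 0.33, -0.0] [590.6 -40.5  27.2]
5 [0.1, 0.08, 0.05, 0.0, 0.33, 0.0] [593.6 -41.9  27.1]
```

>>> drive_tool --motion '[[[0.3,-0.12,0.13,0.18,0,0,0],[0.3,-0.12,0.1,0.18,0,0,0],[0.15,0.14,0.04,0,0.33,0,0],[0.15,0.13,0.05,0,0.33,0,0],[0.15,0.13,0.06,0,0.33,0,0],[0.1,0.08,0.04,0,0.33,0,0],[0.1,0.08,0.05,0,0.33,0,0],[0,0,0,0,0,0,0]]]'

```text
time_s: 15.27
ee_pos: [586.7, -43.1, 25.2]
eef_rot: [3.14, -0.442, 0.168]
wrist_force: [-0.1, -1.1, -0.3]
grip_width: 0.3
gripper_force: 0.0
```

```bash
python3 - <<'E'
from plan import *
s=ctrl.get_state();print(s['joint_pos'].round(2),s['wrist_force'].round(1))
R=Ro.from_euler('xyz',s['eef_rot']);print(s['ee_pos'],s['eef_rot'])
th=np.arccos(-R.as_matrix()[2,2]);print("lean",np.degrees(th))
w=[pose(a,l) for a,l in zip([1.55,1.56,1.57,1.58,1.59,1.6],th+np.radians([1,2,3,4,5,6]))]
for i,r in enumerate(rows((s['ee_pos'],R),w)):print(i,r.tolist(),w[i][0].round(1))
E
```

```text
[ 0.55  0.64 -0.67  2.18  1.68  0.28 -2.94] [-0.1 -1.1 -0.3]
[586.73941205 -43.12650028  25.23940756] [ 3.14011006 -0.44176821  0.16792393]
lean 25.31158697778992
0 [0.3, -0.0, 0.06, 0.03, 0.17, -0.03] [594.  -41.8  27.2]
1 [0.05, 0.04, 0.02, 0.0, 0.17, 0.0] [595.5 -42.5  27.1]
2 [0.05, 0.04, 0.03, -0.0, 0.17, 0.0] [597.  -43.2  27.1]
3 [0.05, 0.04, 0.03, -0.0, 0.17, 0.0] [598.5 -43.9  27.1]
4 [0.05, 0.04, 0.03, 0.0, 0.17, -0.0] [600.1 -44.5  27. ]
5 [0.05, 0.03, 0.03, -0.0, 0.17, 0.0] [601.6 -45.1  27. ]
```

The wrist has gone onto the other branch and joint 7 is nearly at its limit. A half turn of the tool gives the same pusher shape with plenty of joint 7 range, so I'll retreat and flip it.

>>> drive_tool --motion '[[[-0.3,0,-0.4,0,0,0,0],[-0.5,0,-0.8,0,0,0,0],[-0.6,0,-0.8,0,0,0,0],[-0.6,0,-0.8,0,0,0,0],[-0.6,0,-0.8,0,0,0,0],[0,0,0,0,0,-1,0],[0,0,0,0,0,-1,0],[0,0,0,0,0,-1,0],[0,0,0,0,0,-1,0],[0,0,0,0,0,-1,0],[0,0,0,0,0,-1,0],[0,0,0,0,0,-1,0]]]'

```text
time_s: 16.27
ee_pos: [491.7, -56.6, 79.9]
eef_rot: [2.831, -0.318, 0.961]
wrist_force: [-0.5, 0.1, -0.4]
grip_width: 0.4
gripper_force: 0.0
```

>>> drive_tool --motion '[[[0,0,0,0,0,-1,0],[0,0,0,0,0,-1,0],[0,0,0,0,0,-1,0],[0,0,0,0,0,-1,0],[0,0,0,0,0,-1,0],[0,0,0,0,0,-1,0],[0,0,0,0,0,-1,0],[0,0,0,0,0,-1,0],[0,0,0,0,0,-1,0],[0,0,0,0,0,-1,0],[0,0,0,0,0,-1,0],[0,0,0,0,0,-1,0]]]'

```text
time_s: 17.27
ee_pos: [491.6, -56.6, 79.9]
eef_rot: [2.737, 0.18, 2.13]
wrist_force: [-0.1, -0.2, -0.8]
grip_width: 0.6
gripper_force: 0.0
```

>>> drive_tool --motion '[[[0,0,0,0,0,-1,0],[0,0,0,0,0,-1,0],[0,0,0,0,0,-1,0],[0,0,0,0,0,-1,0],[0,0,0,0,0,-1,0],[0,0,0,0,0,-1,0],[0,0,0,0,0,-1,0],[0,0,0,0,0,-1,0],[0,0,0,0,0,-1,0],[0,0,0,0,0,-1,0],[0,0,0,0,0,-1,0],[0,0,0,0,0,0,0]]]'

```text
time_s: 18.27
ee_pos: [491.7, -56.6, 79.9]
eef_rot: [-3.136, 0.441, -2.964]
wrist_force: [-0.5, 0.2, -0.3]
grip_width: 0.1
gripper_force: 0.0
```

```bash
python3 - <<'E'
from plan import *
s=ctrl.get_state();print(s['joint_pos'].round(2),s['wrist_force'].round(1))
R=Ro.from_euler('xyz',s['eef_rot']);print(s['ee_pos'],s['eef_rot'],R.as_matrix().round(2))
im=ctrl.grab_frame("top")
cv2.imwrite("pics/p5.png",cv2.resize(im[110:260,170:320],(600,600),interpolation=2))
E
```

```text
[ 0.67  0.42 -0.72  2.37  1.52  0.18  0.32] [-0.5  0.2 -0.3]
[491.69798505 -56.60086646  79.92485983] [-3.13557661  0.44087238 -2.96396019] [[-0.89 -0.17  0.42]
 [-0.16  0.98  0.07]
 [-0.43 -0.01 -0.9 ]]
```

View pics/p5.png

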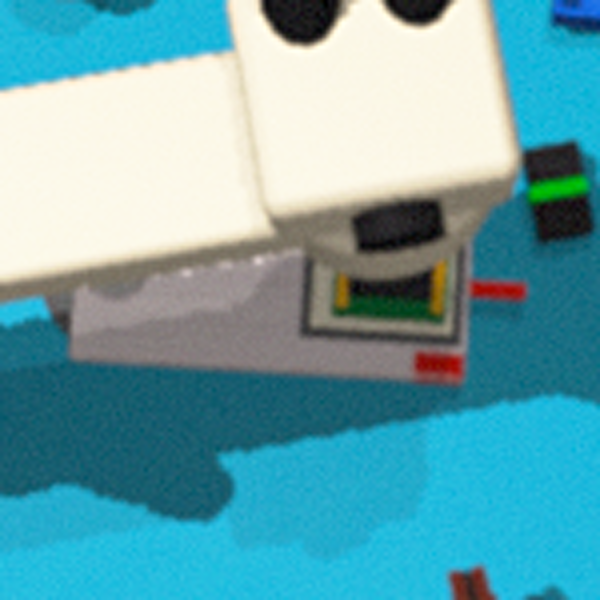

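The view is clear: the pointer tip is at crop (526,292), the module lies inside the rim, and the green line ends at (530,191). Planning the second approach.

```bash
cat >> plan.py <<'E'
def flip(pR): return pR[0],pR[1]*Ro.from_rotvec([0,0,np.pi])
def ang(pts,org,k,z=18.):
    P=p2w("top",(np.array(pts)+.5)/k-.5+np.array(org),z)[:,:2];d=P-pin
    return np.arctan2(-d[:,1],-d[:,0]),np.hypot(*d.T),P
E
python3 - <<'E'
from plan import *
a,r,P=ang([(526,292),(530,191),(588,186),(472,290)],(170,110),4);print(a,r,P)
P=p2w("top",(np.array([(75,359),(460,381)])+.5)/4-.5+[170,110],21.)[:,:2];d=P[1]-P[0];print("edge a",np.arctan2(-d[1],-d[0]))
a0=a[0]
s=ctrl.get_state();R=Ro.from_euler('xyz',s['eef_rot'])
th=np.radians(25.3)
w=[flip(pose(a0,th,10)),flip(pose(a0,np.radians(30),10)),flip(pose(a0,np.radians(30),1))]
w+=[flip(pose(t,np.radians(30))) for t in (a0+.03,1.56,1.6,1.64,1.67,1.70,1.72,1.744)]
for i,rr in enumerate(rows((s['ee_pos'],R),w)):print(i,rr.tolist(),w[i][0].round(1))
E
```

```text
[1.50004748 1.75022799 1.73780938 1.4965757 ] [213.17910791 219.52544764 250.477464   184.70354037] [[ 653.33040255  -89.14580711]
 [ 707.57879264  -92.50102863]
 [ 710.03879912 -123.49224761]
 [ 654.70376954  -60.69503548]]
edge a 1.500872475481978
0 [-2.21, 0.19, 3.37, -0.03, -0.01, 0.0] [575.6 -37.6  27.2]
1 [0.05, -0.0, -0.02, 0.0, -0.78, 0.0] [574.4 -37.9  27.1]
2 [-0.3, -0.09, 0.17, 0.0, 0.0, 0.0] [583.4 -38.5  27.1]
3 [-0.2, -0.13, 0.11, 0.0, 0.0, 0.0] [589.6 -40.7  27.1]
4 [-0.17, -0.11, 0.1, 0.0, 0.0, 0.0] [594.8 -42.7  27.1]
5 [-0.23, -0.14, 0.13, 0.0, 0.0, 0.0] [601.9 -45.1  27.1]
6 [-0.23, -0.13, 0.13, 0.0, 0.0, 0.0] [609.1 -47.1  27.1]
7 [-0.18, -0.09, 0.1, 0.0, 0.0, 0.0] [614.6 -48.5  27.1]
8 [-0.18, -0.08, 0.1, 0.0, 0.0, 0.0] [620.1 -49.6  27.1]
9 [-0.12, -0.05, 0.07, 0.0, 0.0, 0.0] [623.8 -50.3  27.1]
10 [-0.15, -0.06, 0.08, 0.0, 0.0, 0.0] [628.2 -51.   27.1]
```

>>> drive_tool --motion '[[[-0.44,0.04,0.66,0,0,0,0],[-0.44,0.04,0.66,0,0,0,0],[-0.44,0.04,0.66,0,0,0,0],[-0.44,0.04,0.66,0,0,0,0],[-0.44,0.04,0.62,0,0,0,0],[0.03,0,0,0,-0.4,0,0],[0.02,0,0,0,-0.4,0,0],[0,0,0,0,0,0,0],[0,0,0,0,0,0,0]]]'

```text
time_s: 19.07
ee_pos: [571.9, -38.1, 27.7]
eef_rot: [-3.14, 0.519, -2.972]
wrist_force: [-0.4, -0.2, -0.7]
grip_width: 0.5
gripper_force: 0.0
```

```bash
python3 - <<'E'
from plan import *
s=ctrl.get_state();print(s['joint_pos'].round(2),s['wrist_force'].round(1),s['ee_pos'])
R=Ro.from_euler('xyz',s['eef_rot']);th=np.arccos(-R.as_matrix()[2,2]);print("lean",np.degrees(th),R.as_matrix().round(2))
w=[flip(pose(1.5,th,1))]+[flip(pose(t,th)) for t in (1.53,1.56,1.6,1.63,1.66,1.68,1.70)]
for i,rr in enumerate(rows((s['ee_pos'],R),w)):print(i,rr.tolist(),w[i][0].round(1))
E
```

```text
[ 0.71  0.71 -0.85  2.26  2.01  0.4  -0.07] [-0.4 -0.2 -0.7] [571.85667694 -38.1196162   27.65177252]
lean 29.73747075554222 [[-0.86 -0.17  0.49]
 [-0.15  0.99  0.08]
 [-0.5  -0.   -0.87]]
0 [-0.38, -0.09, 0.25, -0.02, -0.0, -0.01] [583.5 -38.5  27.1]
1 [-0.2, -0.13, 0.11, 0.0, 0.0, 0.0] [589.6 -40.7  27.1]
2 [-0.17, -0.11, 0.1, 0.0, 0.0, 0.0] [594.9 -42.7  27.1]
3 [-0.23, -0.14, 0.13, 0.0, 0.0, 0.0] [602.  -45.1  27.1]
4 [-0.18, -0.1, 0.1, 0.0, 0.0, 0.0] [607.4 -46.6  27.1]
5 [-0.18, -0.09, 0.1, 0.0, 0.0, 0.0] [612.8 -48.   27.1]
6 [-0.12, -0.06, 0.07, 0.0, 0.0, 0.0] [616.5 -48.9  27.1]
7 [-0.12, -0.05, 0.07, 0.0, 0.0, 0.0] [620.2 -49.6  27.1]
```

>>> drive_tool --motion '[[[-0.2,-0.04,0.12,0,0,0,0],[-0.18,-0.05,0.12,0,0,0,0],[-0.2,-0.13,0.11,0,0,0,0],[-0.17,-0.11,0.1,0,0,0,0],[-0.23,-0.14,0.13,0,0,0,0],[-0.18,-0.1,0.1,0,0,0,0],[-0.18,-0.09,0.1,0,0,0,0],[-0.12,-0.06,0.07,0,0,0,0],[0,0,0,0,0,0,0],[0,0,0,0,0,0,0]]]'

```text
time_s: 19.9
ee_pos: [618.3, -49.0, 28.6]
eef_rot: [-3.137, 0.523, -2.968]
wrist_force: [0.0, 0.8, -0.1]
grip_width: 0.9
gripper_force: 0.0
```

```bash
python3 - <<'E'
from plan import *
s=ctrl.get_state();print(s['joint_pos'].round(2),s['wrist_force'].round(1),s['ee_pos'])
R=Ro.from_euler('xyz',s['eef_rot']);th=np.arccos(-R.as_matrix()[2,2]);print("lean",np.degrees(th))
w=[flip(pose(t,th)) for t in (1.68,1.70,1.72,1.735,1.747)]
for i,rr in enumerate(rows((s['ee_pos'],R),w)):print(i,rr.tolist(),w[i][0].round(1))
im=ctrl.grab_frame("top")
cv2.imwrite("pics/p6.png",cv2.resize(im[130:210,240:330],(675,600),interpolation=2))
E
```

```text
[ 0.64  0.71 -0.76  2.16  1.91  0.33  0.04] [ 0.   0.8 -0.1] [618.33611076 -48.97930215  28.59904131]
lean 29.986628290754037
0 [0.1, 0.02, 0.02, -0.04, -0.0, 0.02] [616.4 -48.9  27.1]
1 [-0.12, -0.05, 0.07, 0.0, 0.0, 0.0] [620.1 -49.6  27.1]
2 [-0.12, -0.05, 0.07, 0.0, 0.0, 0.0] [623.8 -50.3  27.1]
3 [-0.09, -0.04, 0.05, 0.0, 0.0, 0.0] [626.6 -50.8  27.1]
4 [-0.07, -0.03, 0.04, 0.0, 0.0, 0.0] [628.7 -51.1  27.1]
```

View pics/p6.png

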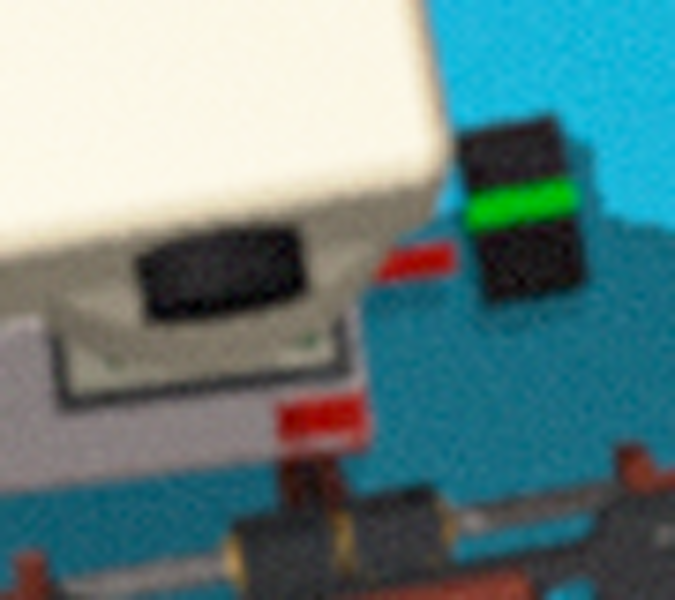

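Pointer tip is at crop (456,259) and the line end at (470,212), so about 12.5 mm (0.058 rad) remains. I'll push most of that gently.

>>> drive_tool --motion '[[[-0.06,-0.03,0.04,0,0,0,0],[-0.06,-0.03,0.04,0,0,0,0],[-0.06,-0.02,0.03,0,0,0,0],[-0.06,-0.02,0.03,0,0,0,0],[-0.04,-0.02,0.02,0,0,0,0],[0,0,0,0,0,0,0],[0,0,0,0,0,0,0]]]'

```text
time_s: 20.53
ee_pos: [626.3, -50.2, 28.4]
eef_rot: [-3.138, 0.523, -2.968]
wrist_force: [0.0, -1.3, -1.3]
grip_width: 0.5
gripper_force: 0.4
```

```bash
cat > look.py <<'E'
from plan import *
import sys
s=ctrl.get_state();print(s['wrist_force'].round(1),s['ee_pos'],s['joint_pos'].round(2))
im=ctrl.grab_frame("top").astype(int)
b,g,r=im[...,0],im[...,1],im[...,2]
def cen(m,box):
    u0,v0,u1,v1=box;v,u=np.nonzero(m[v0:v1,u0:u1]);return np.c_[u+u0,v+v0]
red=cen((r>110)&(g<70)&(b<70),(288,140,306,180));gr=cen((g>110)&(r<90)&(b<90),(300,145,325,172))
for n,p in(("red",red),("green",gr)):
    if len(p)<3: print(n,len(p));continue
    P=p2w("top",p,18.)[:,:2]-pin;a=np.arctan2(-P[:,1],-P[:,0]);rr=np.hypot(*P.T)
    print(n,len(p),p.mean(0),"a",a.mean(),"r",rr.min(),rr.max(),np.polyfit(rr-215,a,1))
cv2.imwrite(sys.argv[1],cv2.resize(im[130:210,240:330].astype(np.uint8),(675,600),interpolation=2))
E
python3 look.py pics/p7.png
```

```text
[ 0.  -1.3 -1.3] [626.33072085 -50.17837505  28.43498219] [ 0.62  0.71 -0.74  2.14  1.89  0.32  0.06]
red 17 [296.47058824 161.        ] a 1.7238090703062239 r 198.56977725453993 211.89776964213343 [5.80430353e-04 1.72890427e+00]
green 65 [309.01538462 156.6       ] a 1.7455657601110586 r 218.58229144349278 250.10184073955898 [2.88802811e-06 1.74550998e+00]
```

>>> drive_tool --motion '[[[-0.04,-0.01,0.02,0,0,0,0],[-0.03,-0.01,0.02,0,0,0,0],[-0.03,-0.01,0.02,0,0,0,0],[0,0,0,0,0,0,0],[0,0,0,0,0,0,0]]]'

```text
time_s: 21.0
ee_pos: [629.5, -50.5, 28.5]
eef_rot: [-3.137, 0.523, -2.968]
wrist_force: [-0.5, -0.7, -0.7]
grip_width: 0.4
gripper_force: 0.6
```

```bash
python3 look.py pics/p8.png
```

```text
[-0.5 -0.7 -0.7] [629.45661787 -50.54613905  28.48062365] [ 0.62  0.71 -0.73  2.13  1.88  0.31  0.07]
red 7 [294.71428571 164.85714286] a 1.681447739248315 r 185.21240549595825 210.630971808719 [0.0083525  1.78953498]
green 65 [309.01538462 156.6       ] a 1.7455657601110586 r 218.58229144349278 250.10184073955898 [2.88802811e-06 1.74550998e+00]
```

View pics/p8.png

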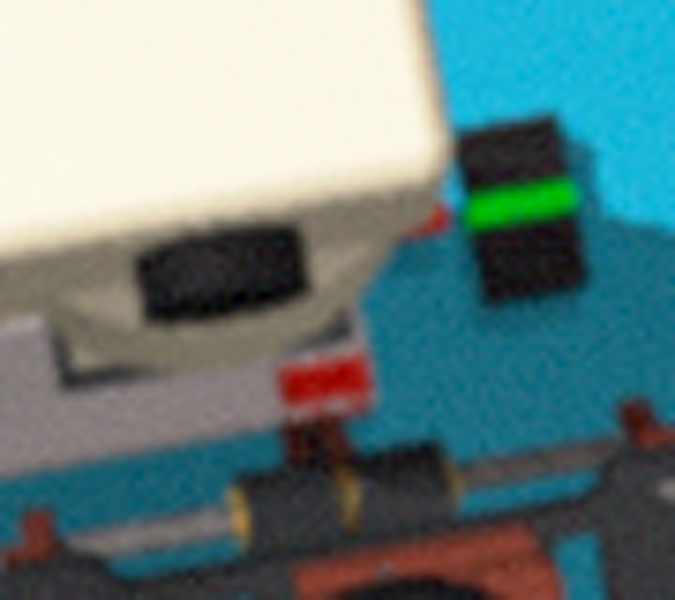

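The tip shows beside the head at about (447,218), with its lower edge level with the line's lower edge. I'll cross-check with the rotation of the red patch across frames.

```bash
python3 - <<'E'
from plan import *
for f,org,k,box in(("p5",(170,110),4,(400,340,480,395)),("p6",(240,130),7.5,(265,385,385,460)),("p8",(240,130),7.5,(265,340,385,425))):
    im=cv2.imread(f"pics/{f}.png").astype(int);u0,v0,u1,v1=box;c=im[v0:v1,u0:u1]
    v,u=np.nonzero((c[...,2]>120)&(c[...,1]<70)&(c[...,0]<70));p=np.c_[u+u0,v+v0]
    a,r,P=ang([p.mean(0)],org,k,21.);print(f,len(p),p.mean(0).round(1),a,r)
print(ang([(456,259)],(240,130),7.5))
E
```

```text
p5 954 [438.  364.5] [1.2594892] [173.96834355]
p6 3089 [320.7 418.6] [1.45010981] [174.0683296]
p8 3091 [325.  382.2] [1.50948085] [174.49851796]
(array([1.68668061]), array([213.36200662]), array([[693.07000028, -88.43097215]]))
```

The patch rotation gives a = 1.746–1.750 against a line at 1.7455, so the holder is on the mark. I'll back off.

>>> drive_tool --motion '[[[0.2,0,-0.15,0,0,0,0],[0.4,0,-0.4,0,0,0,0],[0.5,0,-0.6,0,0,0,0],[0.6,0,-0.8,0,0,0,0],[0.6,0,-0.8,0,0,0,0],[0.5,0,-0.8,0,0,0,0],[0.3,0,-0.5,0,0,0,0],[0,0,0,0,0,0,0],[0,0,0,0,0,0,0],[0,0,0,0,0,0,0]]]'

```text
time_s: 21.88
ee_pos: [514.5, -70.4, 77.8]
eef_rot: [-3.137, 0.524, -2.968]
wrist_force: [0.3, 0.5, -0.4]
grip_width: 0.6
gripper_force: 0.0
```

```bash
python3 look.py pics/p9.png; python3 - <<'E'
from plan import *
im=cv2.imread("pics/p9.png").astype(int);u0,v0,u1,v1=265,340,385,425;c=im[v0:v1,u0:u1]
v,u=np.nonzero((c[...,2]>120)&(c[...,1]<70)&(c[...,0]<70));p=np.c_[u+u0,v+v0]
print(len(p),ang([p.mean(0)],(240,130),7.5,21.)[0]+.2405)
E
```

```text
[ 0.3  0.5 -0.4] [514.47997213 -70.38292326  77.79286192] [ 0.84  0.51 -0.86  2.36  1.96  0.25 -0.02]
red 7 [294.71428571 164.85714286] a 1.681447739248315 r 185.21240549595825 210.630971808719 [0.0083525  1.78953498]
green 63 [308.92063492 156.6031746 ] a 1.7457097155114467 r 218.58229144349278 249.64950183207355 [-4.31394151e-05  1.74653422e+00]
3077 [1.75002258]
```

View pics/p9.png

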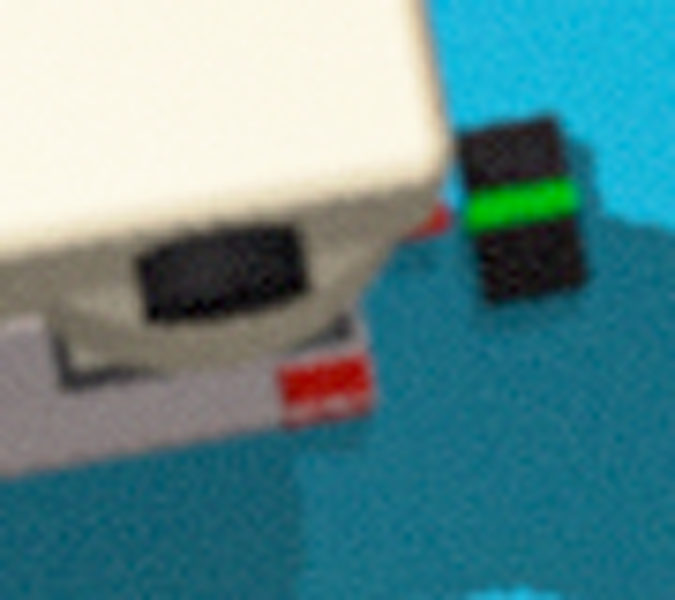

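The holder stayed put, with the pointer at the line (tip about (447,218), line end (470,212)), and the robot is clear. Handing in.

```bash
python3 -c "
from cell import ctrl
print(ctrl.hand_in())"
```

```text
the job is handed in; nothing more can be done
None
```

I handed the job in at about 22 s: the module lies flat in the tray with its heat sink up, the pointer is within about 1 mm of the green line by camera measurement, and the robot is clear; the only unplanned contact was a light fingertip touch on the bench (about 8 N).

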